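Clamp the part, release the catch, hold the test lever

ROBOT

A 7-joint arm with a two-finger parallel gripper is mounted at the origin on a cart in front of the work surface, level with it; the furniture and walls round the work are solid. World frame = base frame: x ahead of the robot, y to its left, z up, the work surface at z = 0. Lengths are in m, angles in rad, forces in N, time in s.
With the tool pointing down it reaches from about 0.4 to 0.85 m from the base axis. Payload 4.5 kg.
Tool frame: the origin (TCP) lies on the centre line of the jaws, within the pads' length; the fingertips stand 19 mm ahead of it and the grasp point (between the pads) is the TCP; z points along the fingers, y is the line along which they close (so a half turn about z gives the same grasp; the last joint's range is limited). The gripper opens to 85 mm and grips with 20 to 120 N. Pads are 22 mm wide; open, the fingers measure 114 mm over their backs; the gripper's body (76 mm by 85 mm) begins 54 mm behind the grasp point. The pads swing forward as they close: fully open they stand 13 mm farther back than shut.
Start: joints at [1.229, 0.689, -0.195, 1.565, 0.157, 0.902, -0.215], TCP at [0.229, -0.581, 0.25] pointing down, gripper open.
Joint ranges: [-3.01, 3.01], [-0.46, 2.08], [-1.47, 1.51], [0.13, 2.56], [-1, 4.14], [0.04, 2.09], [-2.66, 2.66]. Speed limits (rad/s): [2.57, 2.57, 3.14, 3.14, 3.14, 3.14, 3.14].

INTERFACE

Orientations are given as a rotation vector (axis times angle).
In Python, from station import manip, imaging, order gives the robot as it stands. The module is installed in compiled form; this text tells all that it offers.
- The arm moves only by the shell command python3 -m crank 'ROWS' [FORCE]. ROWS is a JSON object of lists of equal length, an entry for each row: "delta_pos": the shift along the tool's x, y, z in mm, a list of three; "roll": the turn about the tool's z in degrees; "fingers": the finger opening in mm, from 0 to 85.4. In form: {"delta_pos": [[dx, dy, dz], ...], "roll": [roll, ...], "fingers": [fingers, ...]}. A call has 1 to 20 rows; each row shifts and turns the commanded pose from where the row before left it, along the tool's axes as they then stand; what a row does not reach is not made up. A row lasts 1/10 s, in which the tool goes at most 50 mm and 8.59 degrees, less where a joint would pass 70% of its speed; a pose out of reach is approached as far as the arm can. A call with a gripper value outside its range is refused whole. The fingers move at their own pace and stop on an object; FORCE is the grip in N (left out, the last holds). Time passes only in rows, so rows that do not move let the fingers close. It gives the time, the measured TCP pose, the force, the opening and the grip force at its end, in the units of the state.
- manip.observe(): the state, without advancing time (a new reading comes with each control period).
- imaging.get_image(name): name is "side" or "top"; returns a dict with "frame" (384x512x3 uint8, red, green, blue), "fx", "fy", "cx", "cy" (pixels), "k1" (the pictures are not rectified: a ray, as slopes to the right and down, at radius r is drawn at 1 + k1 r^2 times it, then the intrinsics apply), "R" (3x3) and "t" (3): a world point X has camera coordinates R X + t. Camera axes: x right, y down, z forward; pixel columns grow to the right and rows downward; lengths in m; the calibration is good to about 2 mm. A picture is of the moment at which its call begins. There is no depth.
- order.finish_job(): hands the job in; it is judged then, once.
The state is a dict: "clock": time; "joints": joint angles; "qvel": joint speeds; "joint_efforts": joint torques, N m; "ee_pos": TCP position; "ee_rot": TCP orientation; "wrist_force": force on the tool from outside, world axes, zero at the start; "moment": the same for the moment, N m; "finger_gap": finger opening in m; "finger_force": force on a finger pad.
Only numpy, scipy, OpenCV 4.12 (cv2) and the standard library are available. Lean on these libraries where they do the work, as an engineer would, in place of code of your own. Each camera call takes 0.05 s, during which the arm holds its last target. There are 200 camera calls.

TASK

Get the terminal strip ready and run its proof test: first swing the blue keeper bar across the strip until it is fully shut, clicked in behind the ball detent. Then flip the yellow safety catch on the grey test stand fully over, away from the lever, and after that pull the red-knobbed spring lever toward the front of the stand, all the way to its stop, and keep holding it there with the gripper: the program finishes while holding the lever, with the bar still shut, the strip in its nest and the loose tools around undisturbed.

Things in the scene. Friction and masses are not known exactly. Their poses are not given: they have to be found in the camera images.
- test_jig: Fixed aluminium plate, 180 (x) x 160 (y) x 12 mm, on the bench; origin: centre of its underside, z up, -x its front (roughly toward the robot). The strip's white nest (walls 24 mm high) runs along x through the middle. A hinge post (26 mm dia., top 36 mm up) stands at y = +50 mm, the latch block at y = -55 mm.
- keeper_latch (a point): Centre of the latch block's top, 36 mm above the bench, with the jig's axes. The dark block spans x -26 to +26, y -10 to +10 mm from here. On it a sprung steel ball (16 mm dia., 4 mm showing) at x = -12 mm, and behind the shut bar an upright stop at x = +14.5 to +24.5 mm, 15 mm high.
- keeper (a joint): Angle (rad) of the blue keeper bar about its upright hinge: 0 = shut, along the jig's -y over the strip, against the stop; up to 1.5 = swung open toward the jig's front. At angle a it points along (-sin a, -cos a) in jig x, y. Starts 0.8 to 1.35, stays where left (0.5 N). In the last 0.15 it rides over the detent ball (3 to 6 N at the knob); below 0.05 it is caught.
- keeper_hinge (a point): Point on the keeper's hinge axis (vertical), 65 mm above the bench; fixed, with the axes of the jig. The top of the hinge pin is 52 mm above the bench.
- keeper_knob (a point): On the axis of the black upright knob near the bar's free end, 140 mm from the hinge axis, 68 mm above the bench. The knob is 18 mm dia., from 45 to 85 mm above the bench; pinch it from above or push it. The bar is 18 mm wide, 37 to 45 mm above the bench. Shut, the knob stands 10 mm outside the plate's edge.
- terminal_strip: Loose black terminal strip, 150 x 34 x 22 mm, its long side along its own y, origin at the centre of its underside; it already lies in the jig's nest (long side along the jig's x), its underside 12 mm above the bench, and must stay there.
- test_stand: Fixed grey box, 120 (x) x 140 (y) x 60 mm high, origin: centre of its underside, z up, -x its front (roughly toward the robot; a green button and a yellow plate there are dummies). The lever rises from the slot at y = -35 mm; the catch is hinged between two dark cheeks (98 mm high) at y = +40 mm.
- safety_catch (a joint): Angle (rad) of the yellow-black catch about its level hinge along the stand's x. 0 = closed: its nose (81 mm long, 10 x 8 mm) lies level along -y just in front of the lever and blocks it (it gives 0.05 rad). Grows to the stop at 1.6 (nose upright) as nose and paddle turn over toward +y. Friction 2 N at the paddle; stays where left. Fully over: above 1.3.
- catch_hinge (a point): Point on the catch's hinge axis, 90 mm above the bench; fixed, with the axes of the stand.
- catch_tip (a point): Tip of the catch's paddle: a plate 26 mm wide (along the stand's x), 6 mm thick, from 9 to 53 mm from the hinge axis. At catch angle t it leans 0.35 - t rad from vertical toward -y (the lever): at 0 its tip is 140 mm above the bench, at 1.6 it points 1.25 rad toward +y. Closed fingers fit between lever and paddle to push it over, sideways and then down.
- lever_angle (a joint): Angle (rad) of the spring lever: 0 = at rest, leaning 0.4 rad back (stand's +x); grows as the knob is pulled toward the front (-x) to the stop at 0.8 (leaning 0.4 forward). The spring always pulls it back: 3 N at the knob at rest, 10 N at the stop; released it flies back. All the way means above 0.7.
- lever_hinge (a point): Point on the lever's level hinge axis (along the stand's y), 45 mm above the bench; fixed, with the axes of the stand.
- lever_knob (a point): Centre of the red ball knob, 32 mm dia., at the end of the lever, 110 mm from the hinge axis and 146 mm above the bench at both ends of the travel (155 mm midway). The steel rod below it is 12 mm dia. Grasp the ball from above.
- test_lever: The lever's steel rod and red ball as one part (its origin lies on the lever's hinge); the gripper's fingers must be pressing on it at the end.
- cutters: Bystander, leave alone: red-handled cutters, 152 mm long, 13 mm high, lying flat; origin at the centre of the underside.
- screwdriver_2: Bystander, leave alone: blue-handled screwdriver, 184 mm long, 24 mm high, lying; origin at the centre of the underside.
- tape_b1: Bystander, leave alone: black roll of tape, 63 mm across, 19 mm high; origin at the centre of the underside.
- long_nose: Bystander, leave alone: blue-handled long-nose pliers, 176 mm long, 13 mm high, lying flat; origin at the centre of the underside.
- spool_1: Bystander, leave alone: copper wire spool with white flanges, 80 mm dia., 72 mm high, standing; origin at the centre of the underside.
- shelf_edge (a point): Midpoint of the lower front edge of the instrument shelf that overhangs the back of the bench: fixed, 298 mm above the bench, the edge running level along world y across the whole bench; the shelf's front is solid to 373 mm and the instruments stand on it further back. Keep arm and gripper in front of it. A fixed clear guard box (153 mm high) stands below it, between the two work places.

How it is judged:
On the way, in this order (a step that is already met when the one before it is completed fails the run):
1. the keeper bar is swung shut into its detent (value of joint keeper below 0.05 rad), for 0.2 s.
2. the safety catch is flipped fully over (value of joint safety_catch above 1.3 rad), for 0.2 s.
3. the lever is pulled to its stop by the fingers (value of joint lever_angle above 0.7 rad and contact force between the fingers and test_lever above 1.5 N), for 0.2 s.
At the end, for the whole second after the job is handed in: The fingers hold the lever (more than 1.5 N on it) at more than 0.7 of its 0.8 rad travel; the keeper is shut behind its detent (below 0.05 rad), the catch fully over (above 1.3 rad), and the strip lies in its nest (within 10 mm of centre, no more than 5 mm lifted) (all of step 3 and value of joint keeper below 0.05 rad and value of joint safety_catch above 1.3 rad and horizontal distance between terminal_strip and test_jig below 0.01 m and z of terminal_strip in the frame of test_jig below 0.017 m); the arm keeps its last pose, push and grip.
It fails at once if the lever is forced while the catch still blocks it (value of joint lever_angle above 0.15 rad and value of joint safety_catch below 0.5 rad).
It fails at once if a bystander is moved by more than 30 mm (distance of any of cutters, screwdriver_2, tape_b1, long_nose, spool_1 from where it was at the start of the episode above 0.03 m).
It also fails if it takes over 67 s, if anything falls off the work surface, if the arm or the gripper's body presses on something with over 40 N, if the wrist force passes 120 N, or if a joint passes its speed limit or range.

## Working session

There is one attempt and no reset: what is moved stays moved. The work goes in short steps, Python scripts to look and compute and a shell command to move; the robot and the scene stay as the last step left them, time stands still between calls to the robot, and variables do not carry over. Pictures are saved under pics/ and viewed, at most 10 in all, crops included, and the job is handed in when it is done.

```bash
mkdir -p pics; cat > h.py <<'E'
import numpy as np, cv2
from station import manip, imaging, order
def ray(im,u,v):
    K=np.array([[im["fx"],0,im["cx"]],[0,im["fy"],im["cy"]],[0,0,1]],float)
    d=np.array([(u-im["cx"])/im["fx"],(v-im["cy"])/im["fy"]])
    s=d.copy()
    for _ in range(30): s=d/(1+im["k1"]*(s@s))
    R=np.array(im["R"]);t=np.array(im["t"])
    return -R.T@t, R.T@np.array([s[0],s[1],1.])
def plane(im,u,v,z):
    c,d=ray(im,u,v); return c+d*(z-c[2])/d[2]
def tri(a,ua,b,ub):
    c1,d1=ray(a,*ua);c2,d2=ray(b,*ub)
    s=np.linalg.lstsq(np.stack([d1,-d2],1),c2-c1,rcond=None)[0]
    p,q=c1+s[0]*d1,c2+s[1]*d2
    return (p+q)/2,np.linalg.norm(p-q)
def proj(im,X):
    p=np.array(im["R"])@np.array(X)+np.array(im["t"]);s=p[:2]/p[2];s=s*(1+im["k1"]*(s@s))
    return s[0]*im["fx"]+im["cx"],s[1]*im["fy"]+im["cy"]
def save(im,n,sc=1.5): cv2.imwrite("pics/"+n,cv2.resize(im["frame"][:,:,::-1],None,fx=sc,fy=sc,interpolation=cv2.INTER_CUBIC))
E
python3 - <<'E'
from h import *
for n in("side","top"):
    im=imaging.get_image(n);save(im,n+"0.png");np.save(n+"0.npy",im,allow_pickle=True)
    print(n,im["fx"],im["k1"],-np.array(im["R"]).T@np.array(im["t"]),np.round(im["R"],2).tolist())
s=manip.observe();print({k:np.round(v,3).tolist() for k,v in s.items()})
E
```

```text
side 438.590205817773 0.044459438823012364 [ 0.15443891 -1.21767495  1.3173787 ] [[0.95, -0.3, -0.0], [-0.2, -0.64, -0.74], [0.22, 0.71, -0.67]]
top 404.36321668859813 -0.01803306817568323 [ 0.27506054 -0.00632769  1.64743653] [[-0.02, -1.0, 0.0], [-0.98, 0.01, -0.18], [0.18, -0.0, -0.98]]
{'clock': 0.1, 'joints': [1.229, 0.69, -0.195, 1.566, 0.157, 0.903, -0.215], 'qvel': [-0.0, -0.003, -0.0, -0.002, -0.0, 0.0, -0.001], 'joint_efforts': [-0.005, -54.061, -1.272, -15.899, 0.009, 0.004, -0.0], 'ee_pos': [0.229, -0.581, 0.25], 'ee_rot': [-3.085, -0.587, 0.001], 'wrist_force': [0.217, -0.597, -0.473], 'moment': [0.022, -0.034, -0.073], 'finger_force': 0.0, 'finger_gap': 0.086}
```

View pics/side0.png

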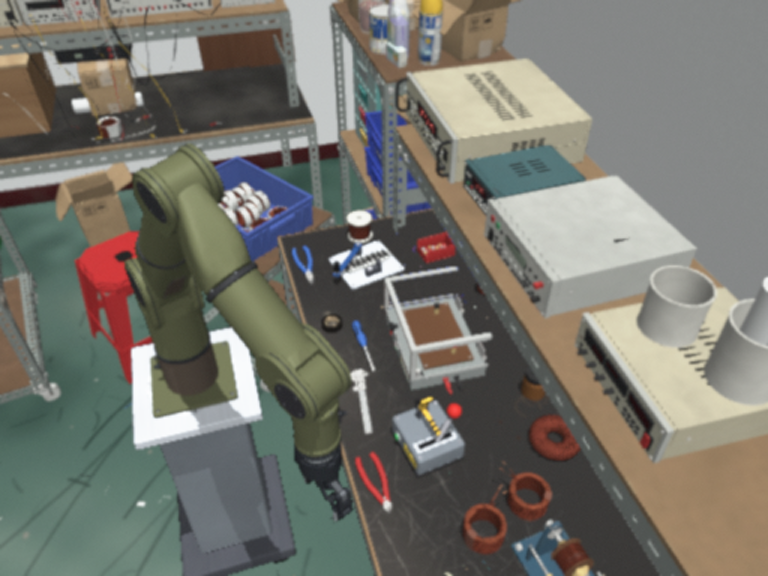

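View pics/top0.png

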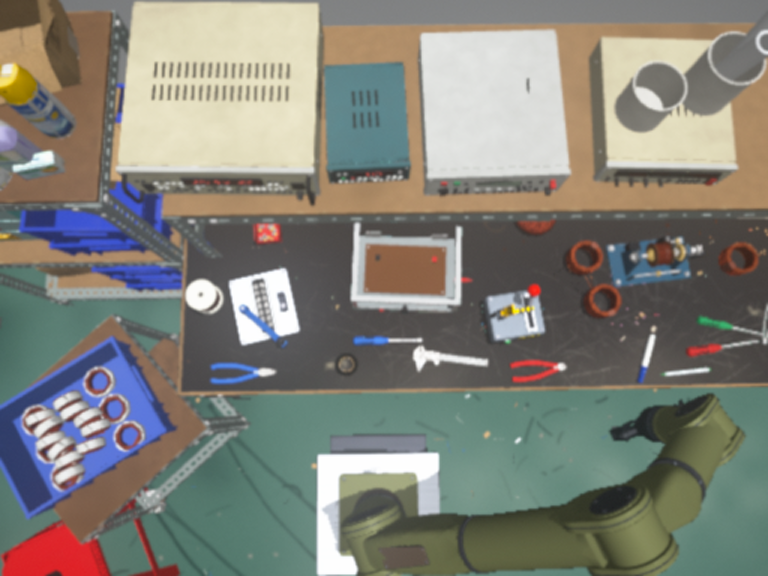

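The top view (shown at 1.5x) has the jig at about (264,305) with the blue bar from about (240,308) to (285,342). The stand is at (515,315), with its red knob at (535,290) and yellow catch at (517,310). In the side view the jig is at (365,262) and the stand at (428,435). I'll zoom in on both.

```bash
python3 - <<'E'
from h import *
s=np.load("side0.npy",allow_pickle=True).item();t=np.load("top0.npy",allow_pickle=True).item()
def c(im,x,y,w=64,h=48): return cv2.resize(im["frame"][y:y+h,x:x+w,::-1],(400,300),interpolation=cv2.INTER_CUBIC)
o=np.vstack([np.hstack([c(t,144,178),c(t,312,182)]),np.hstack([c(s,212,150),c(s,254,262,72,54)])])
cv2.imwrite("pics/crops.png",o)
E
```

```text
(no output)
```

View pics/crops.png

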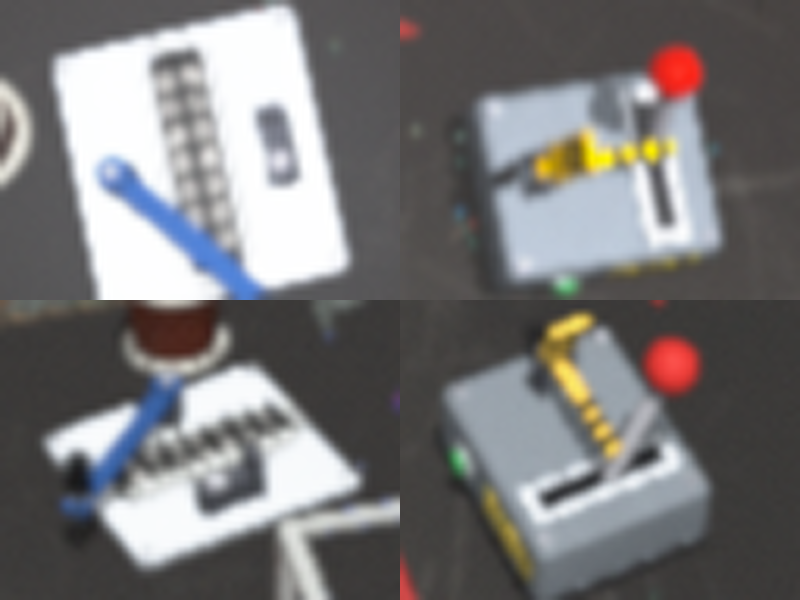

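The crops show the hinge pin (top-view crop 116,174), bar, nest and latch block. They also show the red ball (676,72), the closed catch with its nose across the slot, and the paddle near (565,160). Next I'll measure these with masks and rays.

```bash
cat >> h.py <<'E'
def mask(im,f,box):
    x0,y0,x1,y1=box;hsv=cv2.cvtColor(im["frame"],cv2.COLOR_RGB2HSV).astype(int)
    m=f(*[hsv[...,i] for i in range(3)]).astype(np.uint8);z=np.zeros_like(m);z[y0:y1,x0:x1]=m[y0:y1,x0:x1];return z
def big(m):
    c=max(cv2.findContours(m,cv2.RETR_EXTERNAL,cv2.CHAIN_APPROX_NONE)[0],key=cv2.contourArea);return c
def cen(m): 
    n,l,st,ce=cv2.connectedComponentsWithStats(m);i=1+np.argmax(st[1:,4]);return ce[i],st[i]
red=lambda h,s,v:((h<8)|(h>172))&(s>140)&(v>100)
blue=lambda h,s,v:(h>100)&(h<125)&(s>110)&(v>60)
yel=lambda h,s,v:(h>18)&(h<35)&(s>120)&(v>110)
E
python3 - <<'E'
from h import *
s=np.load("side0.npy",allow_pickle=True).item();t=np.load("top0.npy",allow_pickle=True).item()
# jig plate
c=big(cv2.morphologyEx(mask(t,lambda h,s,v:(s<60)&(v>140),(150,175,205,235)),cv2.MORPH_CLOSE,np.ones((9,9))))
r=cv2.minAreaRect(c);P=[plane(t,*p,.012)[:2] for p in cv2.boxPoints(r)];print("jig",np.round(r[0],1),np.round(P,3).tolist(),np.round(plane(t,*r[0],.012),3),[round(np.linalg.norm(P[i]-P[i-1]),3) for i in range(4)])
# red ball
a,sa=cen(mask(t,red,(340,180,365,210)));b,sb=cen(mask(s,red,(285,258,320,292)));print("ball",a,sa,b,sb,tri(t,a,s,b))
# hinge
print("hinge",tri(t,(162.6,205.8),s,(238.9,162.8)),plane(t,162.6,205.8,.052))
for im,bx in((t,(150,195,200,240)),(s,(210,150,250,195))):
    m=mask(im,blue,bx);cc,st=cen(m);k=big(m).reshape(-1,2);r=cv2.minAreaRect(k);print("bar",cc,st,np.round(cv2.boxPoints(r),1).tolist())
    for p in cv2.boxPoints(r): print(np.round(plane(im,*p,.045),3))
# stand
c=big(cv2.morphologyEx(mask(t,lambda h,s,v:(s<80)&(v>100),(320,185,370,235)),cv2.MORPH_CLOSE,np.ones((9,9))))
r=cv2.minAreaRect(c);P=[plane(t,*p,.06)[:2] for p in cv2.boxPoints(r)];print("stand",r,np.round(P,3).tolist(),np.round(plane(t,*r[0],.06),3))
def c6(im,x,y,k): return cv2.resize(im["frame"][y:y+48,x:x+64,::-1],(400,300),interpolation=cv2.INTER_CUBIC)
cv2.imwrite("pics/c2.png",np.vstack([np.hstack([c6(t,160,195,0),c6(t,325,190,0)]),np.hstack([c6(s,205,155,0),c6(s,265,255,0)])]))
E
```

```text
jig [175.2 203.8] [[0.626, 0.413], [0.66, 0.247], [0.475, 0.205], [0.442, 0.368]] [0.55  0.308 0.012] [np.float64(0.189), np.float64(0.17), np.float64(0.19), np.float64(0.166)]
ball [355.85454545 192.76363636] [352 189   9   9  55] [302.54216867 273.28915663] [298 269  10  10  83] (array([ 0.5575159 , -0.39977609,  0.14845493]), np.float64(0.002810924355386238))
hinge (array([0.53738769, 0.35005171, 0.0534449 ]), np.float64(0.004009886439183468)) [0.5356121  0.35059035 0.052     ]
bar [174.22641509 216.14150943] [162 205  24  22 106] [[161.89999389648438, 207.10000610351562], [164.60000610351562, 204.3000030517578], [185.8000030517578, 224.1999969482422], [183.10000610351562, 227.0]]
[0.531 0.355 0.045]
[0.543 0.344 0.045]
[0.461 0.258 0.045]
[0.45  0.268 0.045]
bar [232.65625 171.5    ] [226 163  14  18  64] [[224.60000610351562, 179.0], [236.5, 162.1999969482422], [239.89999389648438, 164.6999969482422], [228.0, 181.39999389648438]]
[0.45  0.266 0.045]
[0.533 0.368 0.045]
[0.543 0.345 0.045]
[0.46  0.245 0.045]
stand ((341.1486511230469, 211.3918914794922), (34.03059005737305, 41.26414489746094), 80.53767395019531) [[0.557, -0.271], [0.582, -0.435], [0.446, -0.449], [0.422, -0.287]] [ 0.501 -0.36   0.06 ]
```

View pics/c2.png

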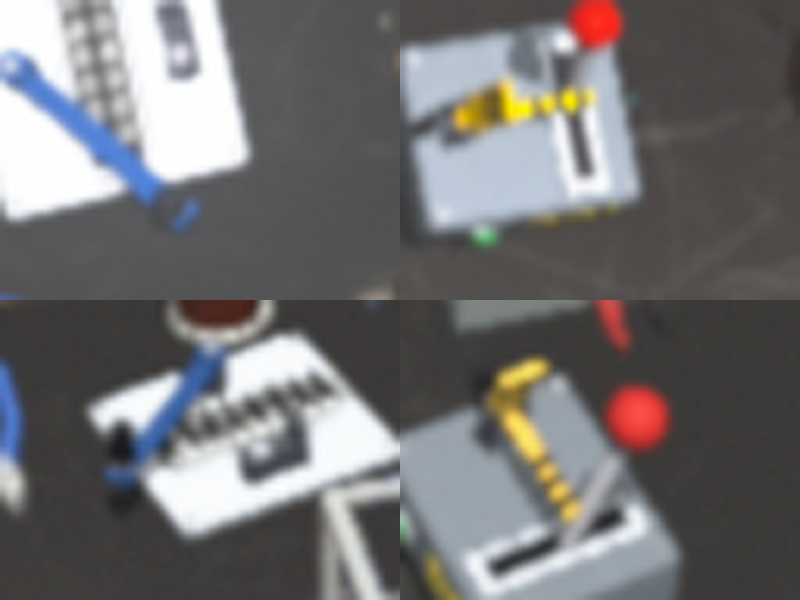

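```bash
python3 - <<'E'
from h import *
s=np.load("side0.npy",allow_pickle=True).item();t=np.load("top0.npy",allow_pickle=True).item()
T=[(329,227.1),(325.8,197.2),(358.6,194),(363.4,222)];S=[(262.1,277.3),(290,267.4),(309.8,295.8),(278.3,309.7)]
for a,b in zip(T,[S[0],S[1],None,S[2]]): pass
for n,a,b in(("FL",T[0],S[0]),("BL",T[1],S[1]),("BR",T[2],S[2]),("FR",T[3],S[3])):
    p,e=tri(t,a,s,b);print(n,np.round(plane(t,*a,.06)[:2],3),np.round(plane(s,*b,.06)[:2],3),np.round(p,3),round(e,4))
k=tri(t,(187.2,227.8),s,(224.5,176.1));print("knobtop",k, plane(t,187.2,227.8,.085),plane(s,224.5,176.1,.085))
print("tip",tri(t,(342.3,206),s,(285,264.9)))
for im,bx in((t,(330,195,362,215)),(s,(275,260,302,290))):
    m=mask(im,yel,bx);
    for r in range(bx[1],bx[3]): print("".join(".#"[x] for x in m[r,bx[0]:bx[2]]),r)
    g=cv2.cvtColor(im["frame"],cv2.COLOR_RGB2GRAY)
g=cv2.cvtColor(t["frame"],cv2.COLOR_RGB2GRAY);
print("dark knob top");print(g[219:234,178:196])
g=cv2.cvtColor(s["frame"],cv2.COLOR_RGB2GRAY);print(g[171:190,218:232])
e=[plane(t,u,143.5,.298) for u in(130,500)];print("shelf",e)
E
```

```text
FL [ 0.44  -0.309] [ 0.444 -0.312] [ 0.442 -0.31   0.057] 0.0049
BL [ 0.559 -0.302] [ 0.553 -0.3  ] [ 0.556 -0.301  0.061] 0.0065
BR [ 0.57  -0.434] [ 0.575 -0.433] [ 0.572 -0.434  0.062] 0.0045
FR [ 0.458 -0.446] [ 0.456 -0.453] [ 0.458 -0.448  0.053] 0.001
knobtop (array([0.44474123, 0.24655573, 0.07841829]), np.float64(0.0031925231916022094)) [0.44244354 0.24567076 0.085     ] [0.4448007  0.23874077 0.085     ]
tip (array([ 0.51159994, -0.34715008,  0.14492297]), np.float64(0.003978491895679711))
................................ 195
................................ 196
................................ 197
................................ 198
................................ 199
................................ 200
................................ 201
................................ 202
...........#.................... 203
..........###........##......... 204
.......######.....########...... 205
......##################........ 206
....################.##......... 207
....######.#####................ 208
....######...................... 209
....####........................ 210
...
[... 2766 characters left out ...]
  83  75]
 [ 60  58  59  58  52  46  40  46  66  90 113 128 111 104]
 [ 59  58  58  63  70  77  68  75  90 110 137 154 159 155]
 [ 59  57  56  65  84  90  85  89 101 129 159 193 224 230]
 [ 59  59  58  63  74  80  77  79  83 117 173 228 246 249]
 [ 60  59  59  60  62  63  63  60  58  86 159 231 248 251]
 [ 58  58  58  57  54  51  48  44  41  60 121 202 242 249]
 [ 59  59  58  55  48  40  38  39  36  48  82 144 212 243]
 [ 59  60  61  56  46  37  37  35  42  50  62  93 152 220]
 [ 59  58  61  59  50  42  40  43  49  55  58  66 101 167]
 [ 59  58  60  61  56  51  46  50  55  58  59  58  69 112]]
shelf [array([0.71672573, 0.41471655, 0.298     ]), array([ 0.69891187, -0.87892201,  0.298     ])]
```

Measured positions, all consistent with the stated heights and sizes:
- **Stand:** centre (0.507, -0.373), yaw 0.10
- **Ball:** (0.5575, -0.400, 0.148)
- **Catch tip:** (0.512, -0.347, 0.145)
- **Bar hinge:** (0.537, 0.351)
- **Bar knob:** (0.4445, 0.246), 139 mm from the hinge
- **Jig:** yaw 0.21

I'll go over to the knob at z = 0.25.

```bash
python3 -m crank '{"delta_pos":[[36,-17,0],[36,-17,0],[36,-17,0],[36,-17,0],[36,-17,0],[36,-17,0],[36,-17,0],[36,-17,0],[20,-33,0],[20,-33,0],[20,-33,0],[20,-33,0],[20,-33,0],[20,-33,0],[20,-33,0],[20,-33,0]],"roll":[0,0,0,0,0,0,0,0,0,0,0,0,0,0,0,0],"fingers":[50,50,50,50,50,50,50,50,50,50,50,50,50,50,50,50]}' 20
python3 -m crank '{"delta_pos":[[7,-37,0],[7,-37,0],[7,-37,0],[7,-37,0],[7,-37,0],[7,-37,0],[7,-37,0],[7,-37,0],[0,0,0],[0,0,0],[0,0,0],[0,0,0],[0,0,0]],"roll":[0,0,0,0,0,0,0,0,-8,-8,-8,-3,0],"fingers":[50,50,50,50,50,50,50,50,50,50,50,50,50]}'
cat > st.py <<'E'
import sys
from h import *
from scipy.spatial.transform import Rotation as Ro
s=manip.observe();R=Ro.from_rotvec(s["ee_rot"]).as_matrix();p=np.array(s["ee_pos"])
print("t",s["clock"],"pos",p.round(4),"theta",round(np.arctan2(R[1,0],R[0,0]),3),"zax",R[:,2].round(3),"q",np.round(s["joints"],2),"F",np.round(s["wrist_force"],1),"gap",round(s["finger_gap"],4),s["finger_force"])
if len(sys.argv)>3: print("delta mm",(R.T@(np.array(list(map(float,sys.argv[1:4])))-p)*1000).round(1))
E
python3 st.py .4445 .246 .25
```

```text
clock: 1.7
ee_pos: [0.4992, -0.0433, 0.2501]
ee_rot: [-3.086, -0.587, 0.001]
wrist_force: [0.8, -0.3, -0.3]
finger_gap: 0.0498
finger_force: 0.0
clock: 3.0
ee_pos: [0.4426, 0.2508, 0.25]
ee_rot: [-2.864, -1.291, 0.001]
wrist_force: [-0.4, -0.6, -0.2]
finger_gap: 0.0503
finger_force: 0.0
t 3.0 pos [0.4426 0.2508 0.25  ] theta 0.847 zax [-0.001 -0.    -1.   ] q [-0.46  0.54 -0.23  1.91  0.18  0.71 -1.52] F [-0.4 -0.6 -0.2] gap 0.0503 0.0
delta mm [-2.3  4.6 -0. ]
```

```bash
python3 -m crank '{"delta_pos":[[-2,5,40],[0,0,40],[0,0,35],[0,0,30],[0,0,0]],"roll":[0,0,0,0,0],"fingers":[50,50,50,50,50]}'
python3 - <<'E'
from h import *
o=[]
for n,x,y in(("top",150,185),("side",195,135)):
    im=imaging.get_image(n);o.append(cv2.resize(im["frame"][y:y+60,x:x+60,::-1],(400,400),interpolation=cv2.INTER_CUBIC))
cv2.imwrite("pics/k1.png",np.hstack(o))
E
```

```text
clock: 3.5
ee_pos: [0.4431, 0.2449, 0.1021]
ee_rot: [2.863, 1.29, -0.011]
wrist_force: [-0.2, -0.8, -0.2]
finger_gap: 0.0502
finger_force: 0.0
```

View pics/k1.png

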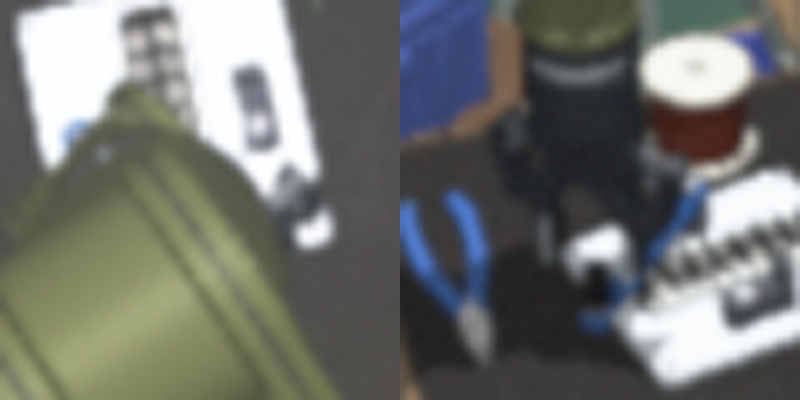

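The knob (597,285) sits between the two fingers (545,250) and (655,235) in the side view. I'll go down around it and sweep shut along the arc.

```bash
python3 -m crank '{"delta_pos":[[0,0,15],[0,0,12],[0,0,0],[0,0,0],[0,0,0]],"roll":[0,0,0,0,0],"fingers":[50,50,50,34,34]}'
python3 -m crank '{"delta_pos":[[0.2,7.3,0],[0.2,7.3,0],[0.2,7.3,0],[0.2,7.3,0],[0.2,7.3,0],[0.2,7.3,0],[0.2,7.3,0],[0.2,7.3,0],[0.2,7.3,0],[0.2,7.3,0],[0.2,7.3,0],[0.2,7.3,0],[0.2,7.3,0],[0,0,0]],"roll":[-3,-3,-3,-3,-3,-3,-3,-3,-3,-3,-3,-3,-3,0],"fingers":[34,34,34,34,34,34,34,34,34,34,34,34,34,34]}'
python3 st.py .5667 .214 .075
```

```text
clock: 4.1
ee_pos: [0.4456, 0.2464, 0.079]
ee_rot: [-2.864, -1.291, -0.002]
wrist_force: [0.4, 0.2, -0.1]
finger_gap: 0.0344
finger_force: 0.0
clock: 5.5
ee_pos: [0.5329, 0.211, 0.0789]
ee_rot: [2.27, 2.171, 0.003]
wrist_force: [1.0, 0.4, -0.7]
finger_gap: 0.0341
finger_force: 0.0
t 5.5 pos [0.5329 0.211  0.0789] theta 1.526 zax [ 0.002  0.    -1.   ] q [-0.26  0.89 -0.34  1.84  0.57  0.51 -1.04] F [ 1.   0.4 -0.7] gap 0.0341 0.0
delta mm [ 4.5 33.6  3.9]
```

```bash
python3 -m crank '{"delta_pos":[[0.2,7.3,0],[0.2,7.3,0],[0.2,7.3,0],[0.2,7.3,0],[0,0,0]],"roll":[-3,-3,-3,-3,0],"fingers":[34,34,34,34,34]}'
python3 -m crank '{"delta_pos":[[0.2,5,0],[0.2,5,0],[0,0,0]],"roll":[0,0,0],"fingers":[34,34,34]}'
python3 st.py .5667 .214 .075
```

```text
clock: 6.0
ee_pos: [0.5609, 0.2133, 0.0785]
ee_rot: [2.031, 2.397, 0.001]
wrist_force: [0.6, -0.2, -0.1]
finger_gap: 0.0343
finger_force: 0.0
clock: 6.3
ee_pos: [0.5719, 0.2156, 0.0784]
ee_rot: [2.03, 2.396, 0.003]
wrist_force: [-0.1, 0.7, 0.2]
finger_gap: 0.0341
finger_force: 0.0
t 6.3 pos [0.5719 0.2156 0.0784] theta 1.736 zax [ 0.002  0.001 -1.   ] q [-0.2   0.93 -0.43  1.72  0.61  0.62 -0.82] F [-0.1  0.7  0.2] gap 0.0341 0.0
delta mm [-0.8 -5.4  3.4]
```

```bash
for i in 1 ; do python3 -m crank '{"delta_pos":[[0,2,0],[0,2,0],[0,0,0]],"roll":[0,0,0],"fingers":[34,34,34]}'; python3 -m crank '{"delta_pos":[[0,2,0],[0,2,0],[0,0,0]],"roll":[0,0,0],"fingers":[34,34,34]}'; python3 -m crank '{"delta_pos":[[0,2,0],[0,2,0],[0,0,0]],"roll":[0,0,0],"fingers":[34,34,34]}'; done | grep -E "pos|force"
```

```text
ee_pos: [0.5751, 0.2163, 0.0784]
wrist_force: [-1.1, -0.2, 0.4]
finger_force: 0.0
ee_pos: [0.5779, 0.2166, 0.0781]
wrist_force: [-2.4, -1.0, 0.3]
finger_force: 0.9
ee_pos: [0.5783, 0.2167, 0.0779]
wrist_force: [-9.6, -1.6, 6.7]
finger_force: 4.8
```

```bash
python3 -m crank '{"delta_pos":[[0,2,0],[0,0,0],[0,0,0],[0,0,0]],"roll":[0,0,0,0],"fingers":[34,34,34,34]}'| grep -E "pos|force"
python3 -m crank '{"delta_pos":[[0,2,0],[0,0,0],[0,0,0],[0,0,0]],"roll":[0,0,0,0],"fingers":[34,34,34,34]}'| grep -E "pos|force"
python3 - <<'E'
from h import *
o=[]
for n,x,y in(("top",150,185),("side",205,140)):
    im=imaging.get_image(n);o.append(cv2.resize(im["frame"][y:y+60,x:x+60,::-1],(400,400),interpolation=cv2.INTER_CUBIC))
cv2.imwrite("pics/k2.png",np.hstack(o))
E
```

```text
ee_pos: [0.5784, 0.2167, 0.0777]
wrist_force: [-12.4, -1.2, 9.5]
finger_force: 6.6
ee_pos: [0.5786, 0.2167, 0.0776]
wrist_force: [-16.4, -2.3, 11.5]
finger_force: 8.4
```

View pics/k2.png

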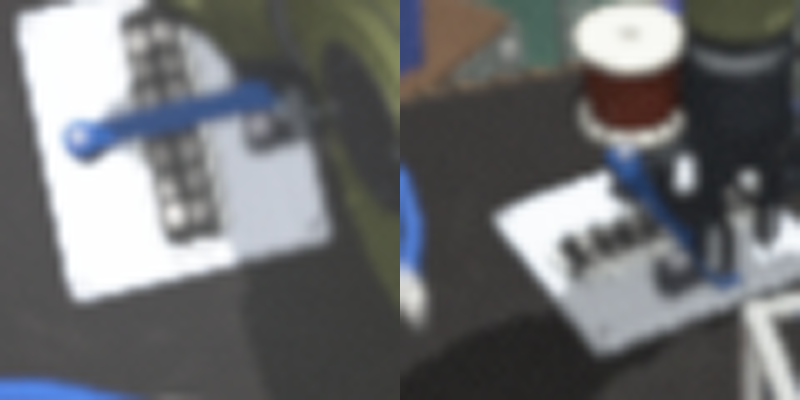

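The bar lies parallel to the jig's cross edge, with hinge (82,140) and free end (270,92) in the top crop, past the ball and solid at 16 N, so it is against the stop. I'll back off to the middle of the cage, lift and go to the stand.

```bash
python3 -m crank '{"delta_pos":[[0,-5,0],[0,-5,0],[0,-5,0],[0,0,0],[0,0,0]],"roll":[0,0,0,0,0],"fingers":[34,34,34,34,40]}'
python3 -m crank '{"delta_pos":[[0,0,-10],[0,0,-20],[0,0,-30],[0,0,-40],[0,0,-40],[0,0,-32]],"roll":[0,0,0,0,0,0],"fingers":[40,40,40,40,40,40]}'
python3 -m crank '{"delta_pos":[[-35,-13.6,0],[-35,-13.6,0],[-35,-13.6,0],[-35,-13.6,0],[-35,-13.6,0],[-35,-13.6,0],[-35,-13.6,0],[-35,-13.6,0],[-36,-5.4,0],[-36,-5.4,0],[-36,-5.4,0],[-36,-5.4,0],[-36,-5.4,0],[-36,-5.4,0],[-36,-5.4,0],[-36,-5.4,0],[0,0,0],[0,0,0]],"roll":[0,0,0,0,0,0,0,0,0,0,0,0,0,0,0,0,4,0],"fingers":[0,0,0,0,0,0,0,0,0,0,0,0,0,0,0,0,0,0]}'
python3 st.py .515 -.372 .25
python3 - <<'E'
from h import *
im=imaging.get_image("top");np.save("top1.npy",im,allow_pickle=True);im2=imaging.get_image("side");np.save("side1.npy",im2,allow_pickle=True)
cv2.imwrite("pics/k3.png",np.hstack([cv2.resize(im["frame"][180:240,148:208,::-1],(400,400),interpolation=cv2.INTER_CUBIC),cv2.resize(im2["frame"][245:315,255:325,::-1],(400,400),interpolation=cv2.INTER_CUBIC)]))
m=mask(im,blue,(150,195,200,225));k=big(m).reshape(-1,2);v=cv2.fitLine(k,cv2.DIST_L2,0,.01,.01).ravel()
a=plane(im,v[2]-10*v[0],v[3]-10*v[1],.045);b=plane(im,v[2]+10*v[0],v[3]+10*v[1],.045);d=(b-a)*np.sign((a-b)[1]);print("bar heading+90",np.arctan2(d[1],d[0])+np.pi/2)
c=big(cv2.morphologyEx(mask(im,lambda h,s,v:(s<60)&(v>140),(150,175,205,235)),cv2.MORPH_CLOSE,np.ones((9,9))));r=cv2.minAreaRect(c);P=np.array([plane(im,*p,.012)[:2] for p in cv2.boxPoints(r)]);
for i in range(4): e=P[i]-P[i-1];print("edge yaw",(np.arctan2(e[1],e[0])+np.pi/4)%(np.pi/2)-np.pi/4,np.linalg.norm(e))
E
```

```text
clock: 8.6
ee_pos: [0.5721, 0.2156, 0.0784]
ee_rot: [2.029, 2.398, 0.001]
wrist_force: [0.2, -0.0, 0.3]
finger_gap: 0.0397
finger_force: 0.0
clock: 9.2
ee_pos: [0.5721, 0.216, 0.2536]
ee_rot: [2.029, 2.398, 0.005]
wrist_force: [1.4, 0.6, 0.1]
finger_gap: 0.0397
finger_force: 0.0
clock: 11.0
ee_pos: [0.5154, -0.3712, 0.2507]
ee_rot: [2.115, 2.322, 0.0]
wrist_force: [0.7, 0.5, -0.5]
finger_gap: -0.0
finger_force: 0.0
t 11.0 pos [ 0.5154 -0.3712  0.2507] theta 1.664 zax [ 0.001 -0.    -1.   ] q [ 0.87  0.76 -0.61  1.52  0.48  1.02  0.23] F [ 0.7  0.5 -0.5] gap -0.0 0.0
delta mm [-0.8 -0.4  0.7]
bar heading+90 0.24669166971752254
edge yaw 0.2388424887673839 0.1899434062282061
edge yaw 0.2067275504179893 0.16971071267798626
edge yaw 0.2213696769457436 0.1905063868124132
edge yaw 0.2028784237628769 0.16640229204304388
```

View pics/k3.png

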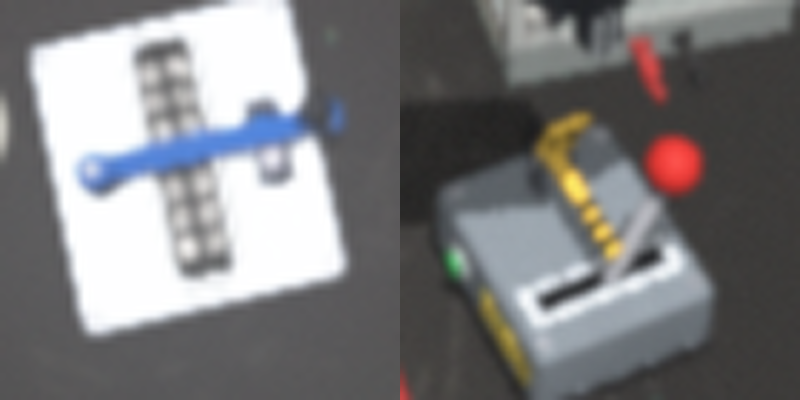

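The bar reads 0.247 against jig yaw of about 0.217, so it is shut within noise, and the strip is in place. The catch is still closed and the ball (675,163) untouched. I'll descend between the lever and the paddle and push it over.

```bash
python3 -m crank '{"delta_pos":[[0,0,30],[0,0,30],[0,0,25],[0,0,18],[0,0,0]],"roll":[0,0,0,0,0],"fingers":[0,0,0,0,0]}'
python3 -m crank '{"delta_pos":[[5,0,0],[5,0,0],[5,0,0],[5,0,0],[5,0,0],[0,0,0]],"roll":[0,0,0,0,0,0],"fingers":[0,0,0,0,0,0]}'
python3 -m crank '{"delta_pos":[[5,0,0],[5,0,0],[5,0,1],[4,0,1],[4,0,2],[0,0,0]],"roll":[0,0,0,0,0,0],"fingers":[0,0,0,0,0,0]}'
python3 -m crank '{"delta_pos":[[4,0,3],[4,0,4],[4,0,4],[0,0,0]],"roll":[0,0,0,0],"fingers":[0,0,0,0]}'
python3 st.py
```

```text
clock: 11.6
ee_pos: [0.5145, -0.3678, 0.1452]
ee_rot: [-2.104, -2.326, 0.001]
wrist_force: [-0.5, 0.3, -0.3]
finger_gap: 0.0001
finger_force: 0.0
clock: 12.2
ee_pos: [0.5135, -0.3437, 0.1477]
ee_rot: [-2.11, -2.327, -0.001]
wrist_force: [-0.2, -0.1, -0.5]
finger_gap: 0.0002
finger_force: 0.0
clock: 12.8
ee_pos: [0.5106, -0.3208, 0.1429]
ee_rot: [-2.109, -2.326, -0.0]
wrist_force: [-0.2, 0.7, 0.5]
finger_gap: 0.0001
finger_force: 0.1
clock: 13.2
ee_pos: [0.5098, -0.3089, 0.1316]
ee_rot: [-2.109, -2.327, -0.001]
wrist_force: [0.3, -0.4, -0.2]
finger_gap: -0.0001
finger_force: 0.0
t 13.2 pos [ 0.5098 -0.3089  0.1316] theta 1.669 zax [-0.     0.001 -1.   ] q [ 0.75  0.85 -0.51  1.74  0.6   0.71  0.02] F [ 0.3 -0.4 -0.2] gap -0.0001 0.0
```

```bash
python3 - <<'E'
from h import *
im=imaging.get_image("top");im2=imaging.get_image("side")
cv2.imwrite("pics/k4.png",np.hstack([cv2.resize(im["frame"][180:240,315:375,::-1],(400,400),interpolation=cv2.INTER_CUBIC),cv2.resize(im2["frame"][235:305,255:325,::-1],(400,400),interpolation=cv2.INTER_CUBIC)]))
E
```

```text
(no output)
```

View pics/k4.png

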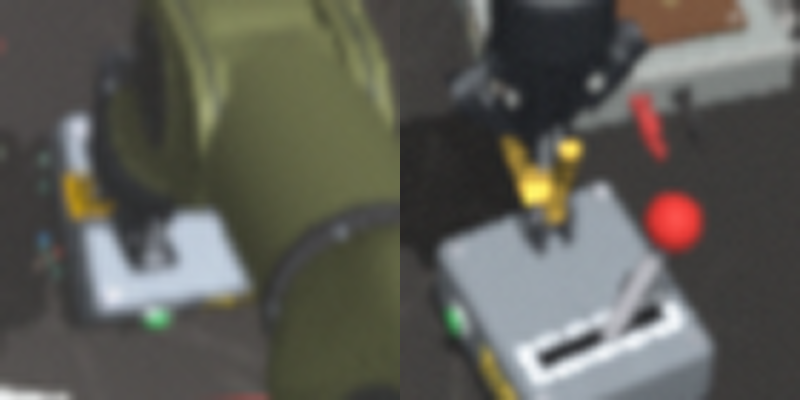

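The catch is well over: the nose points up to (568,148) and the paddle is behind the fingers. A bit further, until I feel the stop.

```bash
python3 -m crank '{"delta_pos":[[3,0,3],[2,0,3],[0,0,0]],"roll":[0,0,0],"fingers":[0,0,0]}' | grep -E "pos|wrist"
python3 -m crank '{"delta_pos":[[1,0,2],[1,0,1],[0,0,0]],"roll":[0,0,0],"fingers":[0,0,0]}'| grep -E "pos|wrist"
python3 -m crank '{"delta_pos":[[1,0,1],[1,0,1],[0,0,0]],"roll":[0,0,0],"fingers":[0,0,0]}'| grep -E "pos|wrist"
```

```text
ee_pos: [0.5094, -0.305, 0.126]
wrist_force: [0.4, 0.1, -0.1]
ee_pos: [0.5093, -0.3036, 0.1235]
wrist_force: [-0.0, -1.8, 2.4]
ee_pos: [0.5093, -0.3034, 0.1229]
wrist_force: [-1.9, -6.1, 10.0]
```

The stop is felt at 10 N, normal to the paddle. I'll lift out and move above the ball.

```bash
python3 -m crank '{"delta_pos":[[-2,0,-5],[-1,0,-10],[0,0,-20],[0,0,-30],[0,0,-35],[0,0,-30],[-25,9.7,0],[-26,9.7,0],[-26,9.7,0],[-26,9.8,0],[0,0,0]],"roll":[0,0,0,0,0,0,0,0,0,0,0],"fingers":[0,0,0,0,0,0,60,60,60,60,60]}'
python3 st.py .5578 -.4015 .25
python3 - <<'E'
from h import *
s=imaging.get_image("side");t=imaging.get_image("top")
b,sb=cen(mask(s,red,(285,258,320,292)));print("ball side",b)
cv2.imwrite("pics/k5.png",np.hstack([cv2.resize(s["frame"][235:305,255:325,::-1],(400,400),interpolation=cv2.INTER_CUBIC),cv2.resize(t["frame"][180:240,315:375,::-1],(400,400),interpolation=cv2.INTER_CUBIC)]))
E
```

```text
clock: 15.3
ee_pos: [0.5582, -0.406, 0.2506]
ee_rot: [2.115, 2.321, -0.0]
wrist_force: [0.1, -0.7, 0.3]
finger_gap: 0.0596
finger_force: 0.0
t 15.3 pos [ 0.5582 -0.406   0.2506] theta 1.663 zax [ 0.001 -0.001 -1.   ] q [ 0.84  0.83 -0.59  1.33  0.48  1.12  0.29] F [ 0.1 -0.7  0.3] gap 0.0596 0.0
delta mm [ 4.5 -0.   0.6]
ball side [302.62962963 273.48148148]
```

View pics/k5.png

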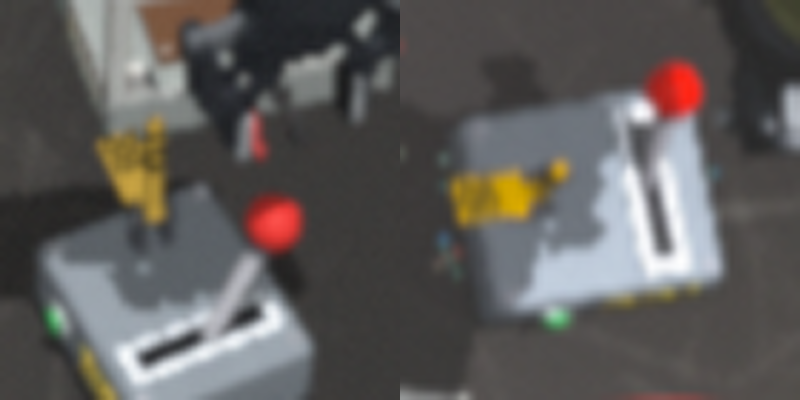

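The catch is fully over, with its nose upright at (155,150) in the side crop and the paddle laid toward +y in the top crop. I'll go down on the ball and grip.

```bash
python3 -m crank '{"delta_pos":[[4.5,0,20],[0,0,25],[0,0,25],[0,0,20],[0,0,15],[0,0,0]],"roll":[0,0,0,0,0,0],"fingers":[60,60,60,60,60,60]}'
python3 -m crank '{"delta_pos":[[0,0,0],[0,0,0],[0,0,0],[0,0,0],[0,0,0],[0,0,0]],"roll":[0,0,0,0,0,0],"fingers":[20,20,20,20,20,20]}' 40
python3 st.py
```

```text
clock: 16.0
ee_pos: [0.5561, -0.3965, 0.1443]
ee_rot: [-2.106, -2.324, 0.001]
wrist_force: [-0.6, -0.5, 0.5]
finger_gap: 0.06
finger_force: 0.0
clock: 16.6
ee_pos: [0.5566, -0.3985, 0.1482]
ee_rot: [-2.112, -2.325, 0.003]
wrist_force: [-4.1, 1.3, 6.3]
finger_gap: 0.0302
finger_force: 39.1
t 16.6 pos [ 0.5566 -0.3985  0.1482] theta 1.667 zax [-0.002 -0.001 -1.   ] q [ 0.82  0.93 -0.55  1.44  0.55  0.92  0.21] F [-4.1  1.3  6.3] gap 0.0302 39.094998836517334
```

```bash
python3 -m crank '{"delta_pos":[[0,-7.1,-2.7],[0,-7.1,-2.2],[0,-7.1,-1.7],[0,-7.1,-1.2],[0,-7.1,-0.7],[0,-7.1,-0.2],[0,-7.1,0.2],[0,-7.1,0.7],[0,0,0]],"roll":[0,0,0,0,0,0,0,0,0],"fingers":[20,20,20,20,20,20,20,20,20]}' 60
python3 -m crank '{"delta_pos":[[0,-7.1,1.2],[0,-7.1,1.7],[0,-7.1,2.2],[0,-5,2],[0,0,0],[0,0,0]],"roll":[0,0,0,0,0,0],"fingers":[20,20,20,20,20,20]}'
python3 st.py
```

```text
clock: 17.5
ee_pos: [0.5144, -0.4046, 0.1622]
ee_rot: [2.09, 2.308, 0.025]
wrist_force: [13.2, -1.0, 13.4]
finger_gap: 0.0292
finger_force: 58.9
clock: 18.1
ee_pos: [0.4806, -0.4091, 0.1529]
ee_rot: [2.102, 2.314, 0.006]
wrist_force: [4.0, 3.1, 15.7]
finger_gap: 0.0288
finger_force: 66.2
t 18.1 pos [ 0.4806 -0.4091  0.1529] theta 1.666 zax [ 0.014 -0.008 -1.   ] q [ 0.93  0.86 -0.55  1.64  0.58  0.8   0.22] F [ 4.   3.1 15.7] gap 0.0288 66.2218165397644
```

```bash
python3 -m crank '{"delta_pos":[[0,-3,0],[0,-3,1],[0,-3,1],[0,-3,0],[0,0,0],[0,0,0]],"roll":[0,0,0,0,0,0],"fingers":[20,20,20,20,20,20]}'
python3 st.py
python3 - <<'E'
from h import *
s=imaging.get_image("side");t=imaging.get_image("top")
m=mask(s,red,(270,250,320,310));b,sb=cen(m);print("ball side",b,sb,plane(s,*b,.148),plane(s,302.6,273.4,.148))
cv2.imwrite("pics/k6.png",np.hstack([cv2.resize(s["frame"][235:305,255:325,::-1],(400,400),interpolation=cv2.INTER_CUBIC),cv2.resize(t["frame"][180:240,315:375,::-1],(400,400),interpolation=cv2.INTER_CUBIC)]))
E
```

```text
clock: 18.7
ee_pos: [0.4721, -0.41, 0.149]
ee_rot: [2.097, 2.312, 0.014]
wrist_force: [14.5, -1.8, -0.0]
finger_gap: 0.0289
finger_force: 67.0
t 18.7 pos [ 0.4721 -0.41    0.149 ] theta 1.668 zax [ 0.021 -0.007 -1.   ] q [ 0.94  0.86 -0.55  1.66  0.59  0.77  0.22] F [14.5 -1.8 -0. ] gap 0.0289 66.96902990341187
ball side [280.2 282.4] [277 278   8  10  60] [ 0.47368137 -0.41214526  0.148     ] [ 0.55622776 -0.39993885  0.148     ]
```

View pics/k6.png

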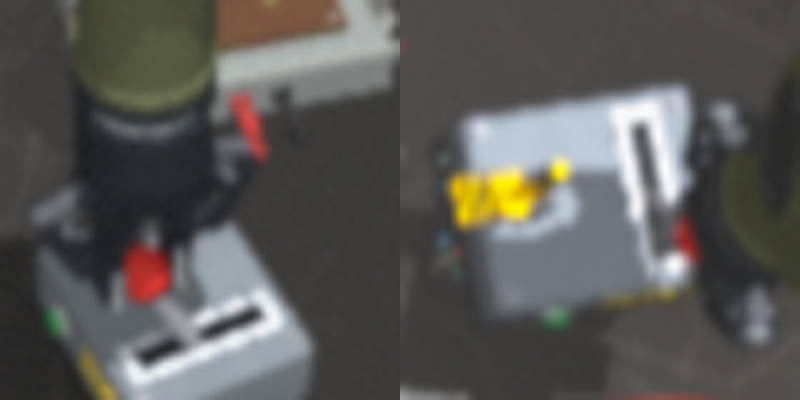

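The ball is held between the fingers (148,275) and has moved about 84 of 86 mm. The pull is 14.5 N against a 10 N spring, and the catch is still over. A small extra pull to confirm the stop, then I'll hand in.

```bash
python3 -m crank '{"delta_pos":[[0,-2,0],[0,-1,0],[0,0,0],[0,0,0],[0,0,0],[0,0,0],[0,0,0],[0,0,0]],"roll":[0,0,0,0,0,0,0,0],"fingers":[20,20,20,20,20,20,20,20]}'
python3 - <<'E'
from h import *
t=imaging.get_image("top");m=mask(t,blue,(150,195,200,225));print("bar px",cen(m)[0]); t1=np.load("top1.npy",allow_pickle=True).item();print(cen(mask(t1,blue,(150,195,200,225)))[0])
E
```

```text
clock: 19.6
ee_pos: [0.4706, -0.4071, 0.1488]
ee_rot: [2.099, 2.314, 0.022]
wrist_force: [16.4, 0.4, -1.0]
finger_gap: 0.0287
finger_force: 66.3
bar px [178.07920792 201.54455446]
[178.09 201.56]
```

```bash
python3 -m crank '{"delta_pos":[[0,0,0],[0,0,0],[0,0,0],[0,0,0],[0,0,0],[0,0,0],[0,0,0],[0,0,0],[0,0,0],[0,0,0],[0,0,0],[0,0,0],[0,0,0],[0,0,0],[0,0,0]],"roll":[0,0,0,0,0,0,0,0,0,0,0,0,0,0,0],"fingers":[20,20,20,20,20,20,20,20,20,20,20,20,20,20,20]}'
```

```text
clock: 21.15
ee_pos: [0.4706, -0.4071, 0.1489]
ee_rot: [2.099, 2.314, 0.022]
wrist_force: [16.0, 1.0, -1.6]
finger_gap: 0.0287
finger_force: 66.3
```

The hold is steady over 1.5 s.

```bash
python3 -c "from station import order; print(order.finish_job())"
```

```text
the job is handed in; nothing more can be done
None
```

The keeper bar is shut, the catch is fully over, and the gripper is holding the lever at its stop with a steady 16 N pull; I handed the job in at about 21 s, and no verdict came back.

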